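# Fit the buffing head on the bench polisher's pinned spindle

## Robot

A 6-joint arm with a two-finger parallel gripper is mounted at the origin on the work surface. World frame = base frame: x ahead of the robot, y to its left, z up, the work surface at z = 0. Lengths are in m, angles in rad, forces in N, time in s.
With the tool pointing down it reaches from about 0.275 to 0.85 m from the base axis. Payload 5.2 kg.
Tool frame: the origin (TCP) lies at the very end of the fingers, on their centre line; the grasp point (between the pads) lies 19 mm behind it; z points along the fingers, x is the direction in which the jaws open and shut, and the axes are right-handed (so a half turn about z gives the same grasp; the last joint's range is limited). The gripper opens to 85 mm and grips with 20 to 120 N. Pads are 22 mm wide; open, the fingers measure 114 mm over their backs; the gripper's body (76 mm by 85 mm) begins 54 mm behind the grasp point. The pads swing forward as they close: fully open they stand 13 mm farther back than shut.
Start: joints at [1.018, 0.259, 1.535, -0, 1.348, -0.203], TCP at [0.188, 0.517, 0.231] pointing down, gripper open.
Joint ranges: [-3.14, 3.14], [-0.91, 2.08], [0.19, 2.58], [-1.22, 4.36], [0.22, 2.71], [-3.12, 3.12]. Speed limits (rad/s): [2.57, 2.57, 3.14, 3.14, 3.14, 3.14].

## Interface

Orientations are given as a rotation vector (axis times angle).
In Python, from rig import * gives the robot as it stands.
- The arm moves only by the tool send_rows, never from a script. Its argument "rows" is a list of rows, each a list of 3 entries, a list of its own where there are three numbers: the opening, from -1 (shut) to 1 (fully open), so that 0 is half open, then the shift along the tool's x, y, z in cm, then the turn about the tool's z in degrees. In form: [[fingers, [dx, dy, dz], roll], ...]. A call has 1 to 12 rows; each row shifts and turns the pose as measured when the row begins, along the tool's axes as they then stand; what a row does not reach is not made up. A row lasts 1/10 s, in which the tool goes at most 50 mm and 8.59 degrees, less where a joint would pass 70% of its speed; a pose out of reach is approached as far as the arm can. A call is refused whole if a number of a shift passes 5 or a number of a turn 8.59, either way. A call with a gripper value outside its range is refused whole. The fingers move at their own pace and stop on an object; "grip_force" is the grip in N (left out, the last holds). Time passes only in rows, so rows that do not move let the fingers close. It gives the time, the measured TCP pose, the force and the opening at its end, in the units of the state.
- get_state(): the state, without advancing time (a new reading comes with each control period).
- grab_frame(name): name is "scene" or "top" or "wrist"; returns (picture, depth): 480x640x3 uint8, red, green, blue; 480x640 float32, m along the optical axis (not along the pixel's ray), 0 where there is no reading.
- calibration(name): a dict with "K" (3x3 intrinsics, pixels), "eye" and "orientation" of the camera in the world; the wrist camera has in their place "T_tool_cam" (4x4, takes a point from camera to tool coordinates, whose origin is the TCP and whose axes are the tool frame's). Camera axes: x right, y up, looking along -z (the intrinsics and any distortion apply to the point x, -y, -z); pixel columns grow to the right and rows downward; lengths in m; the calibration is good to about 2 mm. The wrist camera is an equidistant fisheye: a pixel r from the principal point sees the ray r / f radians off the axis. A picture is of the moment at which its call begins: read the wrist's pose just before it. calibration takes no time and is no camera call.
- sign_off(): hands the job in, once; it reports no verdict.
The state is a dict: "clock": time; "q": joint angles; "joint_velocities": joint speeds; "joint_torque": joint torques, N m; "tool_pos": TCP position; "orientation": TCP orientation; "force": force on the tool from outside, world axes, zero at the start; "moment": the same for the moment, N m; "grip_width": finger opening in m.
Only numpy, scipy, OpenCV 4.12 (cv2) and the standard library are available. Lean on these libraries where they do the work, as an engineer would, in place of code of your own. Each camera call takes 0.05 s, during which the arm holds its last target. There are 200 camera calls.

## Task

Pull the wide knurled buffing head straight up out of its sprung catch in the rack and put it over the upright spindle of the bench polisher, turning it until the hidden keyways in its underside drop over the spindle's cross pin. Then push it down fully home against the ejector spring and keep holding it pushed home: the job finishes with the robot still holding it down there, without letting go. Leave the narrow smooth head in its catch and the other things on the bench where they are.

Things in the scene. Friction and masses are not known exactly. Their poses are not given: they have to be found in the camera images.
- head_mid (a point): Wanted head, the wide knurled one, 52 mm high, about 0.25 kg: foot flange 52 mm across and 5 mm high, then the ribbed steel collar 46 mm across up to 40 mm, on top a black rubber puck 32 mm across. This point: on its axis, half-way up (26 mm above its underside), z up. It stands upright in one of the rack's two places, at any yaw; grip it by the collar.
- head: The same head; origin on its axis at its underside. In the underside, hidden from above: a blind bore 22 mm wide and 36 mm deep, with four keyways 90 degrees apart along its own +x, -x, +y, -y (each 6.4 mm wide, 17 mm deep, open below, out to 17 mm from the axis).
- plain_mid (a point): The other head, to be left in its catch: foot flange 52 mm across, smooth narrow neck 32 mm across, rounded rubber top, 68 mm high. This point is on its axis, 34 mm above its underside.
- rack: Dark wooden rack fixed to the bench, a plate 210 mm (its x) by 75 mm (its y), 12 mm thick; origin under its centre, on the bench. The two heads stand on the plate 50 mm either side of its centre along x.
- catch_mid (a point): Middle of the rack's top, 12 mm above the bench. At each place two sprung white rollers hold the foot flange down, on the head's two sides along the rack's x; rollers and brackets reach 24 to 45 mm from the head's axis, up to 30 mm above the bench. The rack's y sides are free for fingers. A head comes out straight up with 10 to 18 N, over the first 6 mm.
- spindle_tip (a point): Tip of the upright steel spindle of the bench polisher (grey housing 170 x 120 mm, 35 mm high, fixed), on the spindle's axis, 79 mm above the bench; z up. The spindle is 20 mm thick, its last 9 mm taper to 10 mm; it does not turn. With the head fully home, its foot on the steel shoulder (54 mm across, top 45 mm above the bench), the head's half-way point is 8 mm below this tip.
- pin_top (a point): On the spindle's axis, level with the top of its cross pin, 18 mm below the tip. The 4 mm thick pin sticks out 15.5 mm from the axis on two opposite sides, in an UNKNOWN direction (the yaw given is the housing's). The head's underside stops on it unless keyways lie over it (within about 5 degrees): turn up to 90 degrees, then it goes down 8 mm freely, 8 mm against the ejector. If it rubs half-way, a slight turn frees it.
- ejector (a joint): Brass ejector disc, 32 mm across, round the foot of the spindle, under the pin. Value in m: 0 when up (its top 53 mm above the bench), 0.008 when pressed down flush with the shoulder. Its spring pushes up with 6 N at 0 and 10 N at 0.008, and lifts a head that is let go.
- hammer: hammer lying on the bench beyond the work, a bystander
- brush: brush lying on the bench beyond the work, a bystander
- driver: screwdriver, 140 mm long, lying between the rack and the polisher, a bystander
- tin: flat round metal tin, 64 mm across, 30 mm high, a bystander; origin under its centre
- heel: black rubber heel block, about 75 x 55 x 24 mm, a bystander
- jar: jar 66 mm across, 90 mm high, a bystander; origin under its centre
Not all that is in view belongs to the job. Of the things shaped like the part that bears spindle_tip, the grey one is meant. Leave any red look-alike of the rack alone.

How it is judged:
By the outcome, as a careful person would: the job done as asked, in the order asked, and still so for the second after the job is handed in, while the arm keeps its last pose, push and grip.
It also fails if it takes over 54 s, if anything falls off the work surface, if the arm or the gripper's body presses on something with over 40 N, if the wrist force passes 120 N, or if a joint passes its speed limit or range.

## Working session

There is one attempt and no reset: what is moved stays moved. The work goes in short steps, Python scripts to look and compute and a tool call to move; the robot and the scene stay as the last step left them, time stands still between calls to the robot, and variables do not carry over. Pictures are saved under pics/ and viewed, about 8 in all and at most 12, crops included, and the job is handed in when it is done.

Besides the shell and the picture viewer there is one more tool, called after "Emit:" as name(argument=value, ...) on one line, values as JSON. send_rows: Moves the arm, as the interface text tells. Its arguments: {"type":"object","properties":{"rows":{"type":"array"},"grip_force":{"type":"number"}},"required":["rows"]}

```bash
mkdir -p pics; cat > h.py <<'E'
from rig import *
import numpy as np, cv2
from scipy.spatial.transform import Rotation as R
def rot(o):
    o=np.array(o,float)
    if o.shape==(3,3): return o
    return (R.from_quat(o) if o.size==4 else R.from_rotvec(o)).as_matrix()
def save(n,im,roi=None,s=1):
    if roi: im=im[roi[1]:roi[3],roi[0]:roi[2]]
    im=cv2.resize(im,None,fx=s,fy=s,interpolation=cv2.INTER_CUBIC)
    cv2.imwrite('pics/'+n,im[:,:,::-1])
def cloud(name,d):
    c=calibration(name);K=np.array(c['K']);Rm=rot(c['orientation'])
    v,u=np.mgrid[:480,:640]
    p=np.stack([(u-K[0,2])/K[0,0]*d,-(v-K[1,2])/K[1,1]*d,-d],-1)
    return p@Rm.T+np.array(c['eye'])
E
python3 - <<'E'
from h import *
print(get_state())
for n in ('scene','top','wrist'): print(n,calibration(n))
for n in ('scene','top'):
    im,d=grab_frame(n); save(n+'0.png',im); np.savez('pics/'+n+'0.npz',im=im,d=d)
E
```

```text
{'clock': 0.0, 'q': array([ 1.01818463e+00,  2.59363389e-01,  1.53611195e+00, -8.85836055e-06,
        1.34797569e+00, -2.02776256e-01]), 'joint_velocities': array([ 1.78423508e-03, -1.90443574e-04, -1.30832425e-04, -7.29312977e-05,
       -1.69033716e-03,  8.38045627e-04]), 'joint_torque': array([ 1.86684956e-03, -4.46017992e+01, -2.90574127e+01, -2.24146170e-04,
        1.15309274e-02,  1.94572175e-05]), 'tool_pos': array([0.18819156, 0.516234  , 0.23045213]), 'orientation': array([ 2.57352228,  1.80052806, -0.00267384]), 'force': array([-0.05375981,  0.43254241,  0.12245777]), 'moment': array([0.03390381, 0.07647405, 0.0206119 ]), 'grip_width': 0.085417352170118}
scene {'K': array([[506.21096441,   0.        , 326.68727913],
       [  0.        , 506.21096441, 245.30275161],
       [  0.        ,   0.        ,   1.        ]]), 'eye': array([ 0.98317676, -0.6981379 ,  1.04862779]), 'orientation': array([0.63611813, 0.20328106, 0.60359817])}
top {'K': array([[456.28916533,   0.        , 329.283416  ],
       [  0.        , 456.28916533, 229.48433721],
       [  0.        ,   0.        ,   1.        ]]), 'eye': array([ 0.38682928, -0.0797602 ,  0.8994214 ]), 'orientation': array([ 0.10538041, -0.14705531, -1.56127615])}
wrist {'K': array([[371.64829954,   0.        , 317.85375795],
       [  0.        , 371.64829954, 242.27304501],
       [  0.        ,   0.        ,   1.        ]]), 'T_tool_cam': array([[ 9.99999760e-01,  6.57046479e-04, -2.21496009e-04,
        -1.49715348e-03],
       [ 5.59411320e-04, -9.53260176e-01, -3.02150169e-01,
        -7.76885398e-02],
       [-4.09670029e-04,  3.02149973e-01, -9.53260314e-01,
        -1.43732130e-01],
       [ 0.00000000e+00,  0.00000000e+00,  0.00000000e+00,
         1.00000000e+00]])}
```

View pics/top0.png

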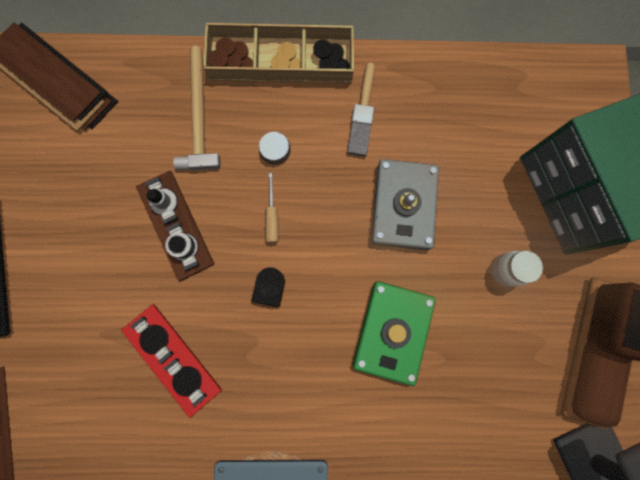

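View pics/scene0.png

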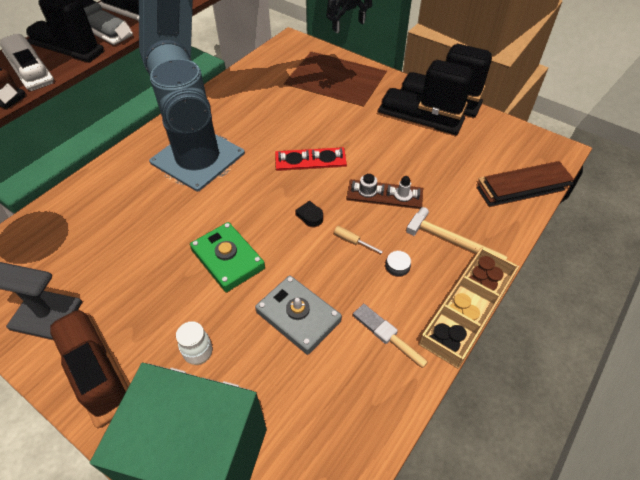

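Candidates in the top view:
- Rack: wide head at (180,245), the near place of the dark rack; narrow head at (160,200). The red rack at (172,360) is empty.
- Polisher: the grey one at (407,202) is meant, and the green look-alike at (397,333) is not.

I choose (180,245) and the grey one, and check both in one crop.

```bash
python3 - <<'E'
from h import *
z=np.load('pics/top0.npz');im,d=z['im'],z['d']
a=cv2.resize(im[165:285,130:220],None,fx=4.3,fy=4.3,interpolation=cv2.INTER_CUBIC)
b=cv2.resize(im[177:227,382:432],None,fx=8,fy=8,interpolation=cv2.INTER_CUBIC)
h=max(a.shape[0],b.shape[0]);pad=lambda x:cv2.copyMakeBorder(x,0,h-x.shape[0],0,0,0)
save('crop0.png',np.hstack([pad(a),pad(b)]))
P=cloud('top',d); 
print('bench z',np.median(P[300:330,290:340,2]), 'housing',np.median(P[225:232,385:395,2]))
def reg(u0,u1,v0,v1,zl,zh):
    Q=P[v0:v1,u0:u1].reshape(-1,3);Q=Q[(Q[:,2]>zl)&(Q[:,2]<zh)]
    return Q
Q=reg(150,210,220,275,.058,.075);print('puck',len(Q),np.median(Q,0),Q.max(0),Q.min(0),(Q.max(0)+Q.min(0))/2)
Q=reg(150,210,220,275,.046,.056);print('collar',len(Q),Q.max(0),Q.min(0),(Q.max(0)+Q.min(0))/2)
Q=reg(140,185,180,222,.07,.085);print('plain',len(Q),np.median(Q,0),(Q.max(0)+Q.min(0))/2)
Q=reg(390,425,185,220,.068,.09);print('spindle',len(Q),np.median(Q,0),Q.max(0),(Q.max(0)+Q.min(0))/2)
Q=reg(390,425,185,220,.042,.05);print('shoulder',len(Q),Q.max(0),Q.min(0),(Q.max(0)+Q.min(0))/2)
# rack plate
Q=reg(130,220,165,285,.008,.016);r=cv2.minAreaRect((Q[:,:2]*1000).astype(np.float32));print('rack',len(Q),r)
Q=reg(360,450,150,260,.030,.040);r=cv2.minAreaRect((Q[:,:2]*1000).astype(np.float32));print('housing',len(Q),r)
E
```

```text
bench z -0.0005678624720755199 housing 0.03462921647475836
puck 241 [0.49378259 0.17787871 0.0637282 ] [0.51032718 0.19441092 0.06800206] [0.47888603 0.16276316 0.05850494] [0.4946066  0.17858704 0.0632535 ]
collar 255 [0.51739807 0.2013642  0.05571838] [0.47115298 0.15532002 0.0465996 ] [0.49427552 0.17834211 0.05115899]
plain 133 [0.5826477  0.22130921 0.07623349] [0.583265   0.22257324 0.07655775]
spindle 88 [ 0.5804537  -0.25122709  0.07418813] [ 0.59247846 -0.24333398  0.08125602] [ 0.58254864 -0.25267479  0.07473324]
shoulder 376 [ 0.60867442 -0.22661031  0.04986101] [ 0.55534347 -0.2795577   0.04202223] [ 0.58200894 -0.253084    0.04594162]
rack 2340 ((559.650634765625, 160.77938842773438), (210.2958526611328, 166.42620849609375), 26.765161514282227)
housing 4386 ((581.654541015625, -252.38967895507812), (119.42538452148438, 169.1058349609375), 84.37750244140625)
```

View pics/crop0.png

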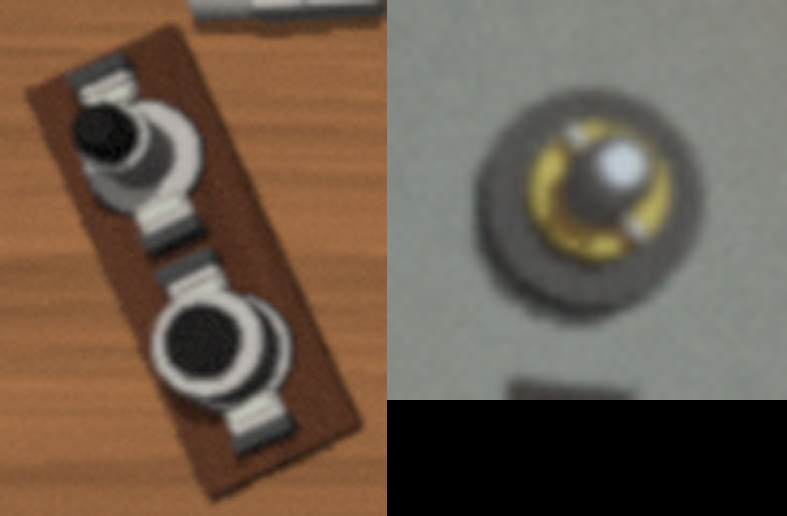

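Crop: knurled wide head (black puck in a wide steel collar) at crop (200,342), narrow head at (105,130). The choice holds. On the grey polisher the pin's bright ends show at crop (578,132) and (638,230). Now I move to hover.

Emit:
send_rows(rows=[[1,[-1.8,3.4,0.6],0],[1,[-1.8,3.4,0.6],0],[1,[-1.8,3.4,0.6],0],[1,[-1.8,3.4,0.6],0],[1,[-1.8,3.4,0.6],0],[1,[-1.8,3.4,0.6],0],[1,[-1.8,3.4,0.6],0],[1,[-1.8,3.4,0.6],0],[1,[-1.8,3.4,0.6],0],[1,[-1.8,3.4,0.6],0],[1,[-1.8,3.4,0.6],0],[1,[0,0,0],0]])

```text
clock: 1.3
tool_pos: [0.4795, 0.1906, 0.1574]
orientation: [-2.568, -1.808, 0.011]
force: [-1.2, 0.5, -0.2]
grip_width: 0.0854
```

Emit:
send_rows(rows=[[1,[0,0,0],-8],[1,[0,0,0],-8],[1,[0,0,0],-8],[1,[0,0,0],-8],[1,[0,0,0],-8],[1,[0,0,0],-7],[1,[0,0,0],0]])

```text
clock: 2.0
tool_pos: [0.4757, 0.191, 0.1545]
orientation: [-1.59, -2.696, 0.016]
force: [0.1, -0.0, -0.0]
grip_width: 0.0849
```

```bash
cat >> h.py <<'E'
def pose():
    s=get_state();M=rot(s['orientation']);return s,np.array(s['tool_pos']),M
def to(target,yaw=None):
    s,p,M=pose();t=np.array(target)
    y=np.degrees(np.arctan2(M[1,0],M[0,0]))
    print('clock %.2f'%s['clock'],'tcp',p.round(4),'yaw %.1f'%y,'zaxis',M[:,2].round(3),'F',np.round(s['force'],1),'M',np.round(s['moment'],2),'w %.4f'%s['grip_width'])
    print('shift cm',((t-p)@M*100).round(2), 'roll deg', None if yaw is None else round((y-yaw+180)%360-180,1))
def wpix(pts):
    "world -> wrist pixels"
    s,p,M=pose();c=calibration('wrist');T=np.array(c['T_tool_cam']);K=np.array(c['K'])
    q=(np.atleast_2d(pts)-p)@M; q=(q-T[:3,3])@T[:3,:3]
    v=q*[1,-1,-1];th=np.arctan2(np.hypot(v[:,0],v[:,1]),v[:,2]);ph=np.arctan2(v[:,1],v[:,0])
    return np.c_[K[0,2]+K[0,0]*th*np.cos(ph),K[1,2]+K[1,1]*th*np.sin(ph)]
E
python3 - <<'E'
from h import *
z=np.load('pics/scene0.npz');P=cloud('scene',z['d'])
print('bench',np.median(P[230:250,300:340,2]))
A=P.reshape(-1,3)
def near(c,r,zl,zh):
    Q=A[(np.hypot(A[:,0]-c[0],A[:,1]-c[1])<r)&(A[:,2]>zl)&(A[:,2]<zh)];return len(Q),((Q.max(0)+Q.min(0))/2).round(4),Q.max(0).round(4),Q.min(0).round(4)
print('puck',near((.4945,.1785),.04,.06,.07));print('spindle',near((.582,-.2529),.02,.07,.085));print('shoulder',near((.582,-.2529),.04,.042,.048))
c=calibration('top');K=np.array(c['K']);Rm=rot(c['orientation']);e=np.array(c['eye'])
E=[]
for u,v in ((405.9,193.5),(413.4,205.75)):
    r=Rm@np.array([(u-K[0,2])/K[0,0],-(v-K[1,2])/K[1,1],-1]);t=(.061-e[2])/r[2];E.append(e+t*r)
E=np.array(E);dd=E[1]-E[0];print('pin',E.round(4),np.linalg.norm(dd),np.degrees(np.arctan2(dd[1],dd[0])),E.mean(0))
to((.4945,.1785,.14),116.8)
im,d=grab_frame('wrist');save('w1.png',im)
for n,p in dict(pucktop=(.4945,.1785,.064),collartop=(.4945,.1785,.052)).items(): print(n,wpix(p))
E
```

```text
bench 0.0003601208124719424
puck (78, array([0.494 , 0.1767, 0.0643]), array([0.5095, 0.1922, 0.0684]), array([0.4785, 0.1611, 0.0601]))
spindle (50, array([ 0.583 , -0.2557,  0.0772]), array([ 0.5919, -0.2473,  0.0843]), array([ 0.5742, -0.2642,  0.07  ]))
shoulder (209, array([ 0.5825, -0.2544,  0.045 ]), array([ 0.6096, -0.227 ,  0.048 ]), array([ 0.5553, -0.2818,  0.042 ]))
pin [[ 0.5932 -0.2468  0.061 ]
 [ 0.5696 -0.2605  0.061 ]] 0.027265909130712477 -149.90720890585771 [ 0.58141467 -0.25366852  0.061     ]
clock 2.00 tcp [0.4757 0.191  0.1545] yaw 118.9 zaxis [-0.015 -0.003 -1.   ] F [ 0.1 -0.  -0. ] M [0.04 0.02 0.02] w 0.0849
shift cm [-2.01  1.06  1.43] roll deg 2.1
pucktop [[288.69945198 265.17740034]]
collartop [[289.85820847 259.28595996]]
```

View pics/w1.png

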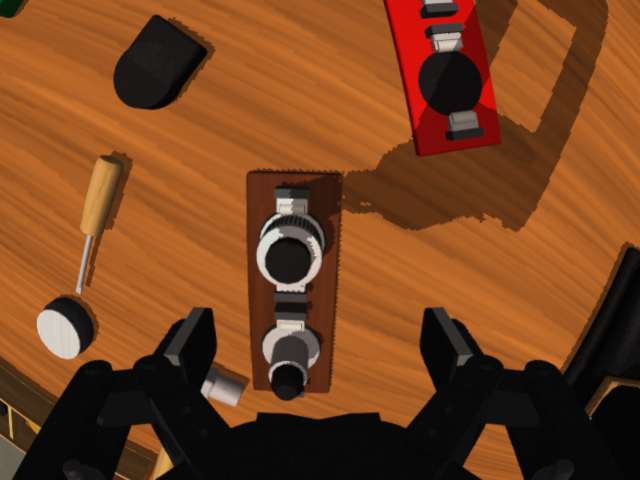

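Wrist view: the puck is centred near (289,258), and the top camera's estimate projects to (289,265). That is about 4 mm apart along the tool's y. I move over it and measure with wrist depth.

Emit:
send_rows(rows=[[1,[-0.5,0.25,0.2],1],[1,[-0.5,0.25,0.2],1],[1,[-0.5,0.2,0.2],0],[1,[-0.5,0.2,0.2],0],[1,[0,0,0],0],[1,[0,0,0],0]])

```text
clock: 2.65
tool_pos: [0.494, 0.1762, 0.1451]
orientation: [-1.657, -2.655, 0.017]
force: [0.1, 1.0, 0.5]
grip_width: 0.0853
```

```bash
cat >> h.py <<'E'
def wcloud(d):
    s,p,M=pose();c=calibration('wrist');T=np.array(c['T_tool_cam']);K=np.array(c['K'])
    v,u=np.mgrid[:480,:640];x=(u-K[0,2])/K[0,0];y=(v-K[1,2])/K[1,1];th=np.hypot(x,y)+1e-9
    k=np.tan(np.minimum(th,1.4))/th*d
    q=np.stack([x*k,-y*k,-d],-1);q=q@T[:3,:3].T+T[:3,3]
    return q@M.T+p
def mid(A,c,r,zl,zh):
    A=A.reshape(-1,3);Q=A[(np.hypot(A[:,0]-c[0],A[:,1]-c[1])<r)&(A[:,2]>zl)&(A[:,2]<zh)]
    return len(Q),((Q.max(0)+Q.min(0))/2).round(4),np.ptp(Q,0).round(4),np.median(Q[:,2]).round(4)
E
python3 - <<'E'
from h import *
to((.4935,.1775,.14),116.8)
im,d=grab_frame('wrist');save('w2.png',im);P=wcloud(d)
print('puck',mid(P,(.4945,.178),.035,.060,.070)); print('collar',mid(P,(.4945,.178),.035,.048,.070));
B=P.reshape(-1,3);Q=B[(abs(B[:,2])<.006)];print('bench',np.median(Q[:,2]))
# puck by darkness
m=(im.max(2)<60)&(abs(P[...,2]-.064)<.004)&(np.hypot(P[...,0]-.494,P[...,1]-.178)<.03)
v,u=np.nonzero(m);print('dark',len(u),u.mean(),v.mean(),P[m].mean(0),wpix((.4942,.178,.064)))
for dx in range(-2,0): pass
E
```

```text
clock 2.65 tcp [0.494  0.1762 0.1451] yaw 116.1 zaxis [-0.016 -0.003 -1.   ] F [0.1 1.  0.5] M [ 0.01 -0.04  0.03] w 0.0853
shift cm [0.14 0.02 0.51] roll deg -0.7
puck (1833, array([0.493 , 0.177 , 0.0637]), array([0.0315, 0.0321, 0.0073]), np.float64(0.065))
collar (3575, array([0.4935, 0.1766, 0.0577]), array([0.0468, 0.0462, 0.0193]), np.float64(0.0625))
bench 0.0011144905608714561
dark 1739 319.93099482461184 252.83956296722255 [0.49200635 0.17621568 0.06491451] [[320.90755242 256.56990134]]
```

Emit:
send_rows(rows=[[1,[0.05,0.1,1.5],0],[1,[0.0,0.1,1.5],0],[1,[0,0,1.5],0],[1,[0,0,1.5],0],[1,[0,0,1.5],0],[1,[0,0,1.5],0],[1,[0,0,1],0],[1,[0,0,0.5],0],[1,[0,0,0.0],0],[1,[0,0,0],0]])

```text
clock: 3.7
tool_pos: [0.4954, 0.1784, 0.0387]
orientation: [-1.658, -2.658, 0.012]
force: [-0.0, 0.7, 0.6]
grip_width: 0.0852
```

```bash
python3 - <<'E'
from h import *
to((.4936,.1773,.020),116.8)
E
```

```text
clock 3.70 tcp [0.4954 0.1784 0.0387] yaw 116.1 zaxis [-0.011 -0.002 -1.   ] F [-0.   0.7  0.6] M [ 0.01 -0.    0.04] w 0.0852
shift cm [-0.02 -0.19  1.87] roll deg -0.7
```

Emit:
send_rows(rows=[[1,[0,-0.1,0.8],0],[1,[0,-0.1,0.7],0],[1,[0,0,0.4],0],[1,[0,0,0],0],[1,[0,0,0],0]], grip_force=90)

```text
clock: 4.2
tool_pos: [0.4944, 0.1776, 0.0195]
orientation: [-1.66, -2.66, 0.009]
force: [-1.0, 0.7, 0.1]
grip_width: 0.085
```

```bash
python3 - <<'E'
from h import *
to((.4936,.1773,.020),116.8)
E
```

```text
clock 4.20 tcp [0.4944 0.1776 0.0195] yaw 116.1 zaxis [-0.008 -0.001 -1.   ] F [-1.   0.7  0.1] M [-0.01 -0.01  0.02] w 0.0850
shift cm [ 0.01 -0.08 -0.05] roll deg -0.7
```

Emit:
send_rows(rows=[[0.3,[0,-0.05,0],0],[0.1,[0,0,0],0],[0,[0,0,0],0],[-0.2,[0,0,0],0],[-0.5,[0,0,0],0],[-1,[0,0,0],0],[-1,[0,0,0],0],[-1,[0,0,0],0],[-1,[0,0,0],0]], grip_force=90)

```text
clock: 5.1
tool_pos: [0.4943, 0.1775, 0.0204]
orientation: [-1.66, -2.661, 0.008]
force: [-0.1, -0.2, 0.3]
grip_width: 0.0446
```

```bash
python3 - <<'E'
from h import *
to((.4936,.1773,.020),116.8)
E
```

```text
clock 5.10 tcp [0.4943 0.1775 0.0204] yaw 116.1 zaxis [-0.007 -0.001 -1.   ] F [-0.1 -0.2  0.3] M [-0.05  0.03 -0.04] w 0.0446
shift cm [ 0.01 -0.07  0.04] roll deg -0.7
```

Emit:
send_rows(rows=[[-1,[0,0,-0.3],0],[-1,[0,0,-0.3],0],[-1,[0,0,-0.3],0],[-1,[0,0,-0.4],0],[-1,[0,0,-0.5],0]])

```text
clock: 5.6
tool_pos: [0.4938, 0.1773, 0.0379]
orientation: [-1.659, -2.659, 0.01]
force: [0.6, -0.6, -2.7]
grip_width: 0.0442
```

Emit:
send_rows(rows=[[-1,[0,0,-1],0],[-1,[0,0,-2],0],[-1,[0,0,-2],0],[-1,[0,0,-2],0],[-1,[0,0,-2],0],[-1,[0,0,-2],0],[-1,[0,0,-1],0],[-1,[0,0,0],0]])

```text
clock: 6.4
tool_pos: [0.4928, 0.1775, 0.1686]
orientation: [-1.659, -2.659, 0.01]
force: [-0.1, 0.5, -2.8]
grip_width: 0.0444
```

```bash
python3 - <<'E'
from h import *
to((.582,-.2535,.14))
E
```

```text
clock 6.40 tcp [0.4928 0.1775 0.1686] yaw 116.1 zaxis [-0.01  -0.002 -1.   ] F [-0.1  0.5 -2.8] M [ 0.03 -0.05 -0.02] w 0.0444
shift cm [-42.63 -10.92   2.84] roll deg None
```

Emit:
send_rows(rows=[[-1,[-1.5,-0.4,0.1],0],[-1,[-3,-0.8,0.1],0],[-1,[-3.5,-0.9,0.1],0],[-1,[-4,-1,0.1],0],[-1,[-4,-1,0.1],0],[-1,[-4,-1,0.1],0],[-1,[-4,-1,0.1],0],[-1,[-4,-1,0.1],0],[-1,[-4,-1,0.1],0],[-1,[-4,-1,0.1],0],[-1,[-2.5,-0.6,0],0],[-1,[-1,-0.2,0],0]])

```text
clock: 7.6
tool_pos: [0.5727, -0.2316, 0.1444]
orientation: [-1.641, -2.647, 0.014]
force: [-0.4, -0.7, -2.7]
grip_width: 0.0441
```

```bash
python3 - <<'E'
from h import *
to((.582,-.2535,.13))
E
```

```text
clock 7.60 tcp [ 0.5727 -0.2316  0.1444] yaw 116.4 zaxis [-0.028  0.007 -1.   ] F [-0.4 -0.7 -2.7] M [ 0.04 -0.07 -0.02] w 0.0441
shift cm [-2.39 -0.11  1.4 ] roll deg None
```

Emit:
send_rows(rows=[[-1,[-0.8,0,0.2],0],[-1,[-0.8,0,0.2],0],[-1,[-0.6,0,0.2],0],[-1,[-0.1,0,0.1],0],[-1,[0,0,0],0],[-1,[0,0,0],0]])

```text
clock: 8.2
tool_pos: [0.5822, -0.2491, 0.1336]
orientation: [-1.635, -2.643, 0.012]
force: [-0.4, -0.3, -2.7]
grip_width: 0.0443
```

```bash
python3 - <<'E'
from h import *
to((.5822,-.2538,.10))
im,d=grab_frame('wrist');save('w3.png',im)
im,d=grab_frame('scene');save('s3.png',im,(220,220,380,340),5);P=cloud('scene',d)
p=get_state()['tool_pos']
print('head in scene',mid(P,p,.024,p[2]+.035,p[2]+.05))
E
```

```text
clock 8.20 tcp [ 0.5822 -0.2491  0.1336] yaw 116.5 zaxis [-0.032  0.011 -0.999] F [-0.4 -0.3 -2.7] M [-0.04 -0.07 -0.05] w 0.0443
shift cm [-0.51 -0.13  3.35] roll deg None
head in scene (13, array([ 0.5928, -0.2509,  0.1745]), array([0.0137, 0.0247, 0.0095]), np.float64(0.1755))
```

View pics/s3.png

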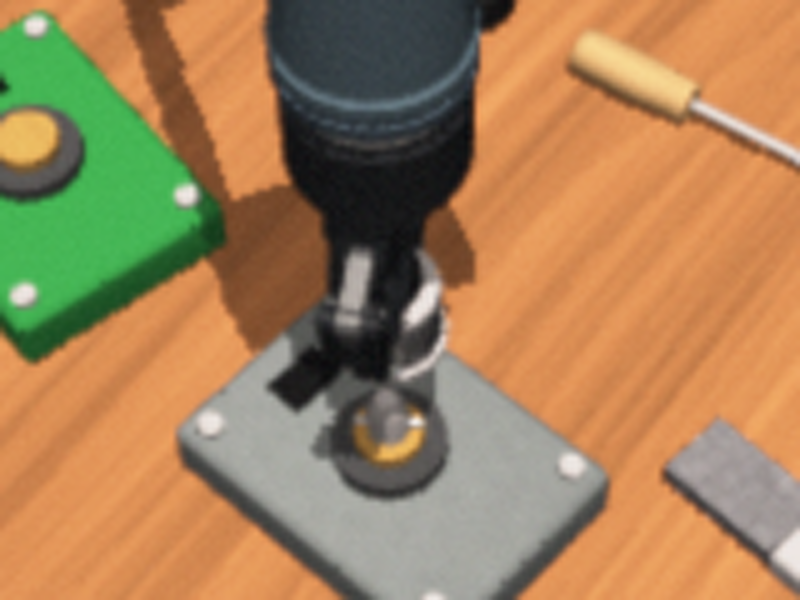

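Scene crop: the held head is above and behind the grey spindle (tip at crop (387,400)); the pin ends show at (360,425) and (415,425). The tool has picked up about a 2° radial tilt, so I watch that while lowering slowly.

Emit:
send_rows(rows=[[-1,[-0.3,-0.1,0.4],0],[-1,[-0.2,0,0.6],0],[-1,[0,0,0.7],0],[-1,[0,0,0.7],0],[-1,[0,0,0.7],0],[-1,[0,0,0.4],0],[-1,[0,0,0],0]])

```text
clock: 9.0
tool_pos: [0.582, -0.2534, 0.0952]
orientation: [-1.634, -2.643, 0.012]
force: [-0.3, 0.0, -2.6]
grip_width: 0.0442
```

```bash
python3 - <<'E'
from h import *
to((.5822,-.2538,.08))
im,d=grab_frame('wrist');save('w4.png',im,(160,120,480,360),2.5)
E
```

```text
clock 9.00 tcp [ 0.582  -0.2534  0.0952] yaw 116.5 zaxis [-0.033  0.012 -0.999] F [-0.3  0.  -2.6] M [ 0.05 -0.04 -0.  ] w 0.0442
shift cm [-0.09  0.04  1.51] roll deg None
```

View pics/w4.png

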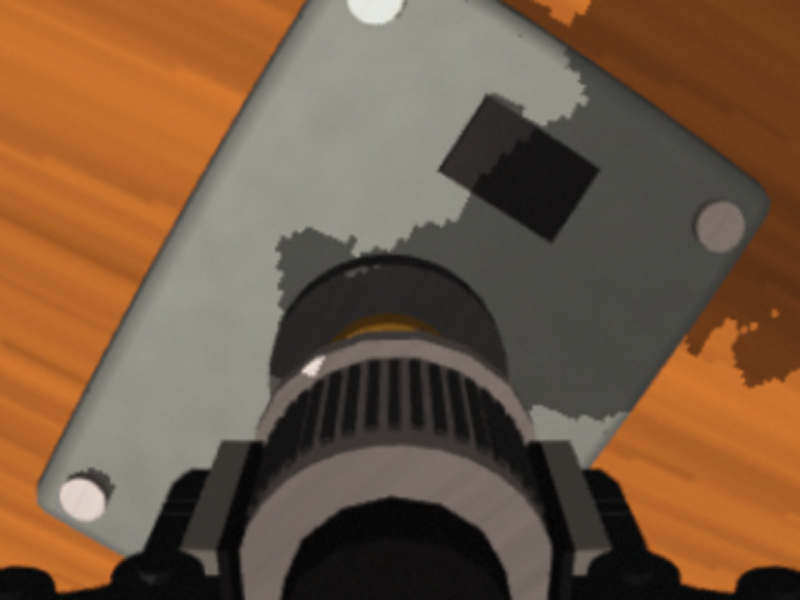

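Wrist crop: the shoulder arc is centred at x≈390 and the head at ≈396. It needs about 1 mm in −x, which agrees with the computed shift. Lowering onto the spindle.

Emit:
send_rows(rows=[[-1,[-0.1,0.03,0.3],0],[-1,[0,0,0.5],0],[-1,[0,0,0.5],0],[-1,[0,0,0.4],0],[-1,[0,0,0.2],0]])

```text
clock: 9.55
tool_pos: [0.583, -0.2545, 0.076]
orientation: [-1.635, -2.646, 0.012]
force: [0.1, -1.1, -2.9]
grip_width: 0.0442
```

```bash
python3 - <<'E'
from h import *
to((.5822,-.2538,.069))
E
```

```text
clock 9.55 tcp [ 0.583  -0.2545  0.076 ] yaw 116.5 zaxis [-0.031  0.01  -0.999] F [ 0.1 -1.1 -2.9] M [0.   0.02 0.04] w 0.0442
shift cm [ 0.08 -0.03  0.7 ] roll deg None
```

Emit:
send_rows(rows=[[-1,[0,0,0.3],0],[-1,[0,0,0.2],0],[-1,[0,0,0.2],0],[-1,[0,0,0.2],0]])

```text
clock: 9.95
tool_pos: [0.583, -0.2545, 0.0684]
orientation: [-1.636, -2.647, 0.012]
force: [-4.7, 3.5, 16.0]
grip_width: 0.0443
```

```bash
python3 - <<'E'
from h import *
to((.5822,-.2538,.069))
E
```

```text
clock 9.95 tcp [ 0.583  -0.2545  0.0684] yaw 116.6 zaxis [-0.03   0.009 -1.   ] F [-4.7  3.5 16. ] M [0.64 0.93 0.03] w 0.0443
shift cm [ 0.1  -0.04 -0.05] roll deg None
```

Contact on the pin at z=0.068 (about 19 N), as expected. Now turning, pressing lightly.

Emit:
send_rows(rows=[[-1,[0,0,0.0],3],[-1,[0,-0.03,0.08],4],[-1,[0,0,0.08],4],[-1,[0,0,0.08],4],[-1,[0,0,0.08],4]])

```text
clock: 10.45
tool_pos: [0.5835, -0.2545, 0.069]
orientation: [-2.067, -2.333, 0.018]
force: [-0.1, -1.2, -0.3]
grip_width: 0.0447
```

```bash
python3 - <<'E'
from h import *
to((.5822,-.2538,.069))
E
```

```text
clock 10.45 tcp [ 0.5835 -0.2545  0.069 ] yaw 96.9 zaxis [-0.027  0.008 -1.   ] F [-0.1 -1.2 -0.3] M [-0.2   0.15  0.03] w 0.0447
shift cm [ 0.09 -0.12  0.  ] roll deg None
```

Emit:
send_rows(rows=[[-1,[0,0,0.15],3],[-1,[0,0,0.15],4],[-1,[0,0,0.15],4],[-1,[0,0,0.15],4],[-1,[0,0,0.15],4]])

```text
clock: 10.95
tool_pos: [0.5821, -0.2543, 0.0658]
orientation: [-2.438, -1.945, 0.027]
force: [-3.1, 2.6, -1.0]
grip_width: 0.0442
```

```bash
python3 - <<'E'
from h import *
to((.5822,-.2538,.069))
E
```

```text
clock 10.95 tcp [ 0.5821 -0.2543  0.0658] yaw 77.2 zaxis [-0.028  0.007 -1.   ] F [-3.1  2.6 -1. ] M [0.51 0.28 0.05] w 0.0442
shift cm [ 0.05 -0.01 -0.32] roll deg None
```

z fell 3 mm below the contact height with hardly any load, so the keyways are entering. I stop turning and press down.

Emit:
send_rows(rows=[[-1,[0,0,0.2],0],[-1,[0,0,0.2],0],[-1,[0,0,0.2],0]])

```text
clock: 11.25
tool_pos: [0.582, -0.2541, 0.0602]
orientation: [-2.436, -1.949, 0.027]
force: [-2.5, 1.5, 3.8]
grip_width: 0.0445
```

```bash
python3 - <<'E'
from h import *
to((.5822,-.2538,.053))
E
```

```text
clock 11.25 tcp [ 0.582  -0.2541  0.0602] yaw 77.3 zaxis [-0.027  0.006 -1.   ] F [-2.5  1.5  3.8] M [0.29 0.29 0.03] w 0.0445
shift cm [0.03 0.03 0.72] roll deg None
```

Emit:
send_rows(rows=[[-1,[0,-0.03,0.25],0],[-1,[0,0,0.25],0],[-1,[0,0,0.25],0],[-1,[0,0,0.25],0]])

```text
clock: 11.65
tool_pos: [0.582, -0.2541, 0.0536]
orientation: [-2.435, -1.954, 0.026]
force: [-8.3, 4.8, 21.8]
grip_width: 0.0441
```

```bash
python3 - <<'E'
from h import *
to((.5822,-.2538,.053))
E
```

```text
clock 11.65 tcp [ 0.582  -0.2541  0.0536] yaw 77.5 zaxis [-0.025  0.005 -1.   ] F [-8.3  4.8 21.8] M [0.91 1.05 0.03] w 0.0441
shift cm [0.04 0.02 0.06] roll deg None
```

Emit:
send_rows(rows=[[-1,[0,-0.06,0.3],0],[-1,[0,-0.06,0.3],0],[-1,[0,-0.04,0.3],0],[-1,[0,0,0.3],0]])

```text
clock: 12.05
tool_pos: [0.5821, -0.2542, 0.0535]
orientation: [-2.438, -1.963, 0.021]
force: [-8.7, 4.0, 19.2]
grip_width: 0.0442
```

```bash
python3 - <<'E'
from h import *
to((.5822,-.2538,.053))
im,d=grab_frame('wrist');save('w5.png',im,(160,120,480,360),2.5)
im,d=grab_frame('scene');save('s5.png',im,(250,260,350,335),8)
E
```

```text
clock 12.05 tcp [ 0.5821 -0.2542  0.0535] yaw 77.7 zaxis [-0.018  0.001 -1.   ] F [-8.7  4.  19.2] M [1.03 1.27 0.02] w 0.0442
shift cm [0.04 0.01 0.05] roll deg None
```

View pics/w5.png

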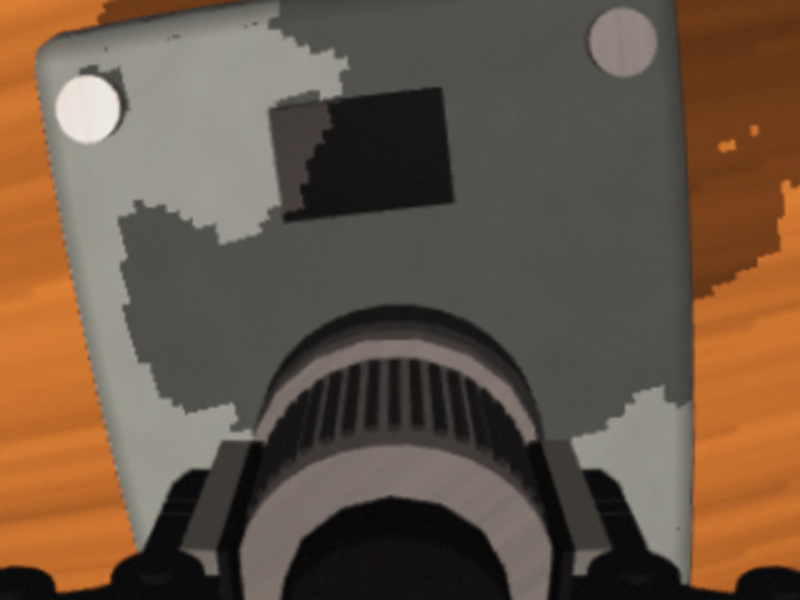

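Wrist crop: the foot flange now hides the brass ejector and covers the shoulder, which shows only as a thin dark rim. z has been steady at 0.0535 and the tilt is falling. I press on so that the remaining tilt seats out.

Emit:
send_rows(rows=[[-1,[0,-0.05,0.35],0],[-1,[0,-0.05,0.35],0],[-1,[0,-0.05,0.35],0],[-1,[0,-0.05,0.35],0],[-1,[0,-0.05,0.35],0],[-1,[0,0,0.35],0]])

```text
clock: 12.75
tool_pos: [0.5823, -0.2543, 0.0534]
orientation: [2.442, 1.974, -0.012]
force: [-8.8, 4.7, 22.9]
grip_width: 0.0445
```

```bash
python3 - <<'E'
from h import *
to((.5822,-.2538,.053))
E
```

```text
clock 12.75 tcp [ 0.5823 -0.2543  0.0534] yaw 77.9 zaxis [-0.005 -0.006 -1.   ] F [-8.8  4.7 22.9] M [1.31 1.52 0.06] w 0.0445
shift cm [ 0.04 -0.02  0.04] roll deg None
```

View pics/s5.png

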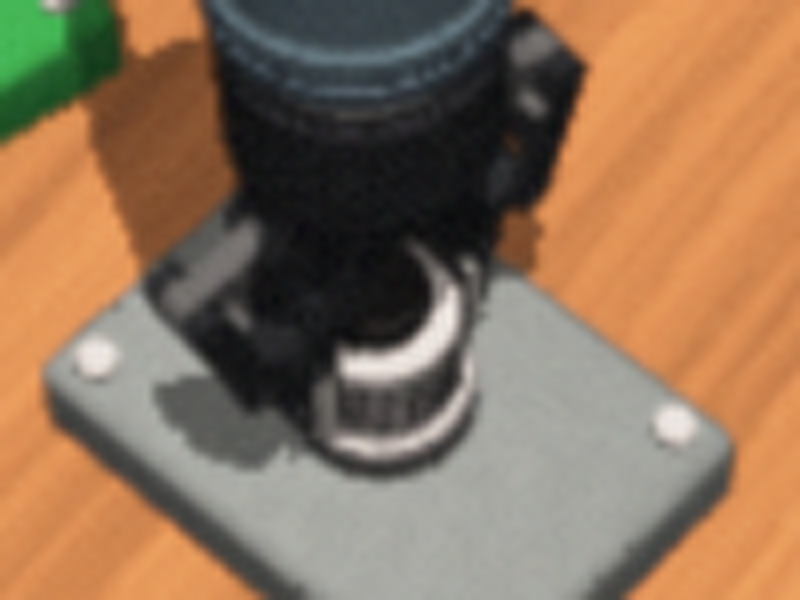

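Scene crop: the head sits flat on the shoulder (foot at crop (390,450)) and the fingers hold the collar. TCP z of 0.0534 is exactly the home height that follows from the grasp: 8.4 mm above the underside, with the shoulder at 45 mm. One last check while holding, then I hand in.

```bash
python3 - <<'E'
from h import *
im,d=grab_frame('wrist');P=wcloud(d)
print('puck top (want .097)',mid(P,(.5823,-.2543),.015,.085,.11))
im,d=grab_frame('top');T=cloud('top',d);save('t6.png',im)
print('plain',mid(T,(.583,.2215),.02,.07,.085))
for i in range(10): grab_frame('top')
to((.5823,-.2543,.0534))
E
```

```text
puck top (want .097) (5036, array([ 0.5823, -0.2543,  0.0926]), array([0.0298, 0.0299, 0.0151]), np.float64(0.0981))
plain (132, array([0.5832, 0.2225, 0.0758]), array([0.0231, 0.0232, 0.0112]), np.float64(0.0762))
clock 13.35 tcp [ 0.5823 -0.2543  0.0534] yaw 77.9 zaxis [-0.005 -0.006 -1.   ] F [-7.9  4.7 22.7] M [1.24 1.42 0.08] w 0.0444
shift cm [ 0. -0.  0.] roll deg None
```

View pics/t6.png

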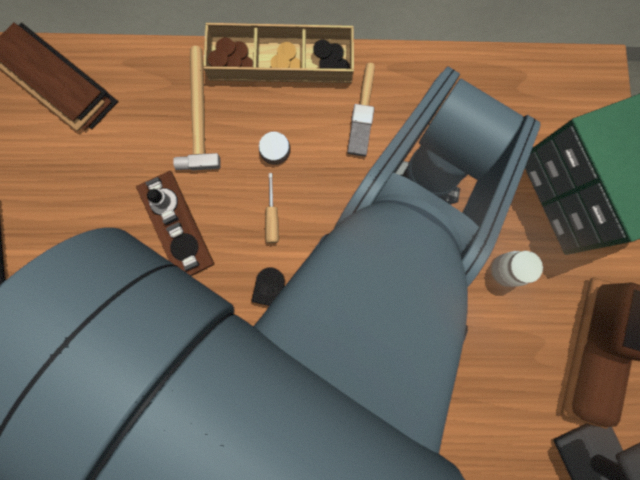

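Puck top reads 0.098. The wrist camera also read it 1 mm high in the rack, so it is at 0.097, the home height. The narrow head is still at (160,200), the bystanders are where they were, and the push holds steady at about 23 N.

```bash
python3 -c "
from rig import *
print(sign_off())"
```

```text
the job is handed in; nothing more can be done
None
```

I pulled the knurled head straight up out of the rack and set it over the grey polisher's spindle. After a turn of about 39° the keyways dropped over the pin. I pressed it down to the shoulder, then handed in at about 13.4 s with the gripper still holding it down.

**Last checks**
- **Seated height:** TCP z was 0.0534, exactly the home height worked out from the grasp. The wrist camera read the puck top at 0.098 m, or 0.097 m after taking off the 1 mm it also read too high in the rack. The target is 0.097 m.
- **Push:** it held steady over 0.6 s at about 23 N upward on the tool, against an ejector force of 10 N.
- **Other things:** the narrow head was still in its catch and the bystanders in view had not moved. The arm hid the red rack and the green look-alike in the last top picture, but it never worked near them.

**What disagreed**
- **Tilt:** the tool picked up about 2° of tilt on the way, and it was down to about 0.4° by the end of the pressing.
- **Side force:** about 9 N was left against the spindle at the end.
- **Cameras:** their estimates of the head's position differed by up to about 2 mm.

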